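# Count the clicks of a glue press and hold it

### The arm

A 6-joint arm with a two-finger parallel gripper is mounted at the origin on a cart in front of the work surface, level with it; the furniture and walls round the work are solid. World frame = base frame: x ahead of the robot, y to its left, z up, the work surface at z = 0. Lengths are in m, angles in rad, forces in N, time in s.
With the tool pointing down it reaches from about 0.4 to 0.925 m from the base axis. Payload 3.4 kg.
Tool frame: the origin (TCP) lies at the very end of the fingers, on their centre line; the grasp point (between the pads) lies 19 mm behind it (bot.grasp_offset is the distance from the TCP to the grasp point, in m); z points along the fingers, y is the direction in which the jaws open and shut (so a half turn about z gives the same grasp; the last joint's range is limited). The gripper opens to 85 mm and grips with 20 to 120 N. Pads are 22 mm wide; open, the fingers measure 114 mm over their backs; the gripper's body (76 mm by 85 mm) begins 54 mm behind the grasp point. The pads swing forward as they close: fully open they stand 13 mm farther back than shut.
Start: joints at [-1.278, 0.307, 1.506, -0, 1.328, -0.073], TCP at [0.206, -0.537, 0.211] pointing down, gripper open.
Joint ranges: [-3.12, 3.12], [-1.05, 2.28], [0.14, 2.33], [-1.42, 4.57], [0.1, 2.73], [-2.68, 2.68]. Speed limits (rad/s): [2.57, 2.57, 3.14, 3.14, 3.14, 3.14].

### API

Orientations are given as a unit quaternion [x, y, z, w].
In Python, from rig import bot, imaging gives the robot as it stands.
- The arm moves only by the tool step_arm, never from a script. Its argument "rows" is a list of rows, each an object of numbers: "tx", "ty", "tz": the shift along the tool's x, y, z in cm; "rx", "ry", "rz": the turn, a rotation vector about the tool's x, y, z in degrees; "gripper": the gripper command: -1 is fully open, 1 is shut, values between are in proportion. In form: [{"tx": .., "ty": .., "tz": .., "rx": .., "ry": .., "rz": .., "gripper": ..}, ...]. A call has exactly 5 rows; each row shifts and turns the pose as measured when the row begins, along the tool's axes as they then stand; what a row does not reach is not made up. A row lasts 1/8 s, in which the tool goes at most 62.5 mm and 10.7 degrees, less where a joint would pass 70% of its speed; a pose out of reach is approached as far as the arm can. A call with a gripper value outside its range is refused whole. The fingers move at their own pace and stop on an object; "grip_force" is the grip in N (left out, the last holds). Time passes only in rows, so rows that do not move let the fingers close, or fill a call up. It gives the time, the measured TCP pose, the force and the opening at its end, in the units of the state.
- bot.get_obs(): the state, without advancing time (a new reading comes with each control period).
- imaging.read_camera(name): name is "side" or "top"; returns (picture, depth): 420x560x3 uint8, blue, green, red; 420x560 float32, m along the optical axis (not along the pixel's ray), 0 where there is no reading.
- imaging.camera_info(name): a dict with "vfov" (degrees; the focal length in pixels is half the picture's height over the tangent of half this angle, whatever the lens; pixels are square), "cx", "cy" (the principal point, pixels), "D" ([k1, k2, p1, p2, k3] as OpenCV has them; the pictures are not rectified), "cam_to_world" (4x4, takes a point from camera to world coordinates). Camera axes: x right, y down, z forward; pixel columns grow to the right and rows downward; lengths in m; the calibration is good to about 2 mm. A picture is of the moment at which its call begins. camera_info takes no time and is no camera call.
- bot.finish_job(): hands the job in, once; it reports no verdict.
The state is a dict: "time": time; "qpos": joint angles; "qd": joint speeds; "joint_efforts": joint torques, N m; "eef_pos": TCP position; "eef_rot": TCP orientation; "ft_force": force on the tool from outside, world axes, zero at the start; "torque": the same for the moment, N m; "grip_width": finger opening in m.
Only numpy, scipy, OpenCV 4.12 (cv2) and the standard library are available. Lean on these libraries where they do the work, as an engineer would, in place of code of your own. Each camera call takes 0.05 s, during which the arm holds its last target.

### The job

A fresh glue-up lies under the pad of the hand press on the bench: either one single hexagonal plywood panel or a laminate of two panels laid one on the other. Bring the lever down by its black handle until the pad meets the wood, then give it exactly two clicks more if it is the single panel, three clicks more if it is the two-panel laminate, never a click too many and without shifting the glue-up, the panels waiting beside it or the glue bottle, brush and plywood cell standing around. The press does not lock, so finish while still holding the lever down at that click.

Things in the scene. Friction and masses are not known exactly. Their poses are not given: they have to be found in the camera images.
- press: Grey hand press (fixed) on a plywood base board 24 mm thick; origin on the bench, 35 mm behind the pad's axis; own -x is its front, +z up. Board: 115 mm to the front, 135 mm to the back, 85 mm to own +y, 150 mm to own -y. Head block from 51 mm before to 107 mm behind the origin, 66 mm wide, z 146 to 224 mm; ram end above it up to z 283 mm. Toothed click plate and lever arm on the own +y side.
- press_bed (a point): Point on the board's top (z = 24 mm) on the axis of the pad, where the glue-up lies.
- press_pivot (a point): Point on the lever's axis in the middle plane of the press, 185 mm above the bench; the axis runs along the press's own y. The handle's centre moves about this point on a circle of 200 mm radius, in the press's own x-z plane. Unloaded, the lever stays at its resting place; once the pad presses, its spring pushes the lever back at least one click when let go.
- press_grip (a point): Centre of the lever's black handle, a round horizontal bar 23 mm thick and 98 mm long lying along the press's own y, joined to the arm only at its own +y end (arm 68 mm to +y of this point). It can be pinched from above across its thickness, or pressed down from above.
- press_lever (a joint): Lever angle, rad: 0 = raised, handle 40 degrees above level in front of the pivot; grows as the handle goes down (level at 0.70, stop 1.26). A sprung roller on round teeth gives resting places at 0, 0.15, 0.30 ... 1.20; the click is felt half-way between them (some 4 N more at the handle, then a sudden drop). Starts at 0 or 0.15. Each click lowers the ram 4.5 mm.
- press_pad: Pad 50 mm across under the ram, backed by a coil spring (7.5 N/mm); origin in its rubber underside, 28 mm above the board at lever 0. It meets the laminate (18 mm) at lever 0.33 and the single panel (9 mm) at 0.63, just after a resting place; the clicks to count come after that. Two clicks after the touch take about 9 N at the handle, three about 14 N.
- panel_single: Hexagonal plywood panel about 62 x 59 x 9 mm, loose, origin at the centre of its underside. It lies either under the pad (then it is the glue-up to press) or alone on the right part of the board, waiting.
- panel_lower: Lower panel of the two-panel laminate, hexagonal plywood about 56 x 67 x 9 mm, loose, origin at the centre of its underside. The laminate lies under the pad when panel_single does not, otherwise waiting on the right part of the board.
- panel_upper: Upper panel of the laminate, about 58 x 63 x 9 mm, lying on panel_lower; origin at the centre of its underside.
- press_handle: The lever's steel arm (13 mm thick) with the black handle: what must be held. Its origin lies on the lever's axis at the same point as press_pivot.
- glue: White glue bottle with a red tip, 58 mm across, 176 mm tall, standing to the right front of the press; leave it alone. Origin under its centre.
- brush: Flat paint brush with a red handle, 200 x 38 x 12 mm, lying in front of the press; leave it alone. Origin under its centre.
- cell: Small plywood polyhedron about 71 x 80 x 67 mm left of the press; leave it alone. Origin under its centre.
Mind the look-alikes: they are no part of the job. Leave any pink look-alike of the panel_upper alone.

How it is judged:
On the way:
1. the pad has come down on the glue-up (((horizontal distance between panel_single and press_bed below 0.03 m and contact force between press_pad and panel_single above 3 N) or (horizontal distance between each of panel_upper, panel_lower and press_bed below 0.03 m and contact force between press_pad and panel_upper above 3 N))), for 0.1 s.
At the end, for the whole second after the job is handed in: Robot still holding the lever (over 2 N), lever still: at the second click after the touch for the single panel (0.83 to 0.97 rad, pad force over 25 N) or at the third click after the touch for the laminate (0.68 to 0.82 rad, pad force over 45 N) (((horizontal distance between panel_single and press_bed below 0.03 m and contact force between press_pad and panel_single above 25 N and value of joint press_lever between 0.8325 and 0.9675 rad) or (horizontal distance between each of panel_upper, panel_lower and press_bed below 0.03 m and contact force between press_pad and panel_upper above 45 N and value of joint press_lever between 0.6825 and 0.8175 rad)) and contact force between any of the fingers, the arm and press_handle above 2 N and velocity of joint press_lever between -0.15 and 0.15 rad/s); the arm keeps its last pose, push and grip.
It fails at once if one click too many ((horizontal distance between panel_single and press_bed below 0.03 m and value of joint press_lever above 0.99 rad) or (horizontal distance between each of panel_upper, panel_lower and press_bed below 0.03 m and value of joint press_lever above 0.84 rad)).
It fails at once if the glue-up or the waiting panels are shifted more than 12 mm (distance of any of panel_single, panel_lower, panel_upper from where it was at the start of the episode above 0.012 m).
It fails at once if the glue bottle, brush or cell is moved more than 30 mm (distance of any of glue, brush, cell from where it was at the start of the episode above 0.03 m).
It also fails if it takes over 51 s, if anything falls off the work surface, if the arm or the gripper's body presses on something with over 40 N, if the wrist force passes 120 N, or if a joint passes its speed limit or range.

## Working session

There is one attempt and no reset: what is moved stays moved. The work goes in short steps, Python scripts to look and compute and a tool call to move; the robot and the scene stay as the last step left them, time stands still between calls to the robot, and variables do not carry over. Pictures are saved under pics/ and viewed, and the job is handed in when it is done.

Besides the shell and the picture viewer there is one more tool, called by a JSON object that holds its "op" and its "data". step_arm: Moves the arm, as the interface text tells. Its arguments: {"type":"object","properties":{"rows":{"type":"array"},"grip_force":{"type":"number"}},"required":["rows"]}

```bash
ls; mkdir -p pics
python3 - <<'E'
from rig import bot, imaging
import cv2,numpy as np
for n in("side","top"):
    p,d=imaging.read_camera(n); cv2.imwrite(f"pics/{n}0.png",p); np.save(f"{n}0.npy",d); print(n,imaging.camera_info(n))
print(bot.get_obs())
E
```

```text
pics
side {'vfov': 53.64127241324954, 'cx': 280.05470054100874, 'cy': 208.27700579349016, 'D': array([-0.12197857,  0.        ,  0.        ,  0.        ,  0.        ]), 'cam_to_world': array([[ 0.98801056, -0.09701863,  0.12009378,  0.38049763],
       [-0.15437707, -0.61233223,  0.77538181, -1.15694691],
       [-0.00168919, -0.78462515, -0.61996817,  0.84158009],
       [ 0.        ,  0.        ,  0.        ,  1.        ]])}
top {'vfov': 51.93440228087496, 'cx': 285.0681286667583, 'cy': 204.4185686204448, 'D': array([-0.12664939,  0.        ,  0.        ,  0.        ,  0.        ]), 'cam_to_world': array([[ 0.00749283, -0.99348428,  0.11372268,  0.39206464],
       [-0.99984285, -0.00561603,  0.01681475, -0.34913493],
       [-0.01606652, -0.1138308 , -0.99337023,  1.28212212],
       [ 0.        ,  0.        ,  0.        ,  1.        ]])}
{'time': 0.1, 'qpos': array([-1.27752429e+00,  3.07524742e-01,  1.50751353e+00, -2.23290225e-05,
        1.32839310e+00, -7.34775991e-02]), 'qd': array([ 1.42919390e-03, -1.83010735e-03, -4.16214916e-03, -7.76558901e-04,
        1.38864201e-06,  1.08862698e-03]), 'joint_efforts': array([ 9.32266812e-04, -4.58529246e+01, -2.52607638e+01, -1.20964560e-04,
        5.47794174e-03, -4.05139218e-06]), 'eef_pos': array([ 0.20597981, -0.53615033,  0.20986899]), 'eef_rot': array([ 9.83232993e-01,  1.82351408e-01, -1.11602175e-04, -9.12625885e-04]), 'ft_force': array([-0.16117451,  0.41269786,  0.65516965]), 'torque': array([0.0464642 , 0.03345138, 0.01021589]), 'grip_width': 0.08532168457111486}
```

View pics/side0.png

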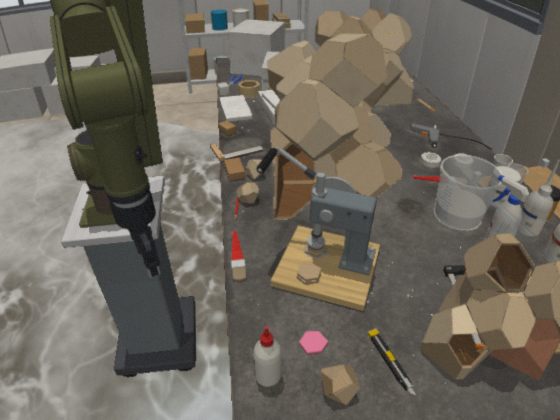

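View pics/top0.png

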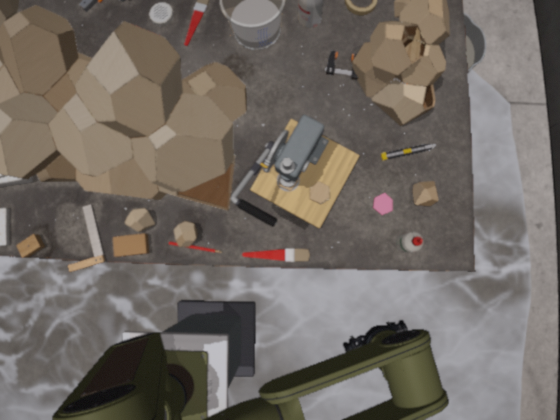

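```bash
cat > h.py <<'E'
from rig import bot, imaging
import cv2,numpy as np
def K(n):
    c=imaging.camera_info(n); f=210/np.tan(np.radians(c['vfov'])/2)
    return np.array([[f,0,c['cx']],[0,f,c['cy']],[0,0,1]]),c['D'],c['cam_to_world']
def ray(n,uv):
    k,D,T=K(n); x=cv2.undistortPoints(np.array([[uv]],float),k,D)[0,0]
    return np.array([x[0],x[1],1.]),T
def pt(n,uv,depth):
    r,T=ray(n,uv); return T[:3,:3]@(r*depth)+T[:3,3]
def ptz(n,uv,z):
    r,T=ray(n,uv); d=T[:3,:3]@r; return T[:3,3]+d*(z-T[2,3])/d[2]
def proj(n,P):
    k,D,T=K(n); R=T[:3,:3].T
    return cv2.projectPoints(np.atleast_2d(np.array(P,float)),cv2.Rodrigues(R)[0],-R@T[:3,3],k,D)[0][:,0]
def tri(u1,u2):
    A=[];b=[]
    M=np.zeros((3,3));v=np.zeros(3)
    for n,u in(("side",u1),("top",u2)):
        r,T=ray(n,u); d=T[:3,:3]@r; d/=np.linalg.norm(d); Q=np.eye(3)-np.outer(d,d); M+=Q; v+=Q@T[:3,3]
    return np.linalg.solve(M,v)
def crop(p,x,y,w,h,s,name):
    cv2.imwrite(name,cv2.resize(p[y:y+h,x:x+w],None,fx=s,fy=s,interpolation=cv2.INTER_CUBIC))
E
python3 - <<'E'
from h import *
p=cv2.imread("pics/side0.png"); q=cv2.imread("pics/top0.png")
crop(p,250,140,140,170,3.5 if 0 else 3.5,"pics/sc.png"); crop(q,220,110,150,130,4.5,"pics/tc.png"); crop(p,280,225,70,65,9,"pics/sc2.png")
E
```

```text
(no output)
```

View pics/sc.png

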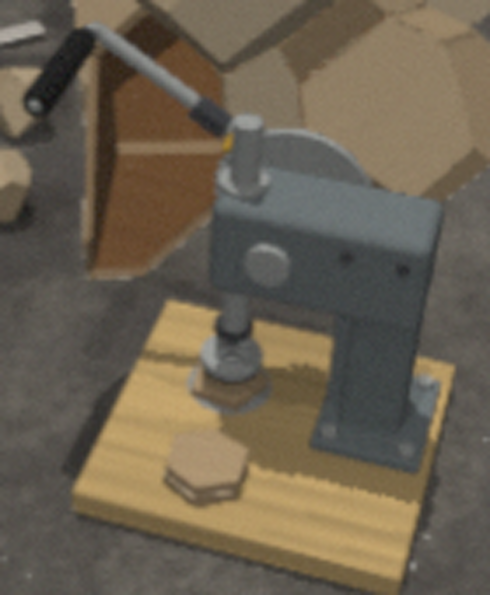

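View pics/tc.png

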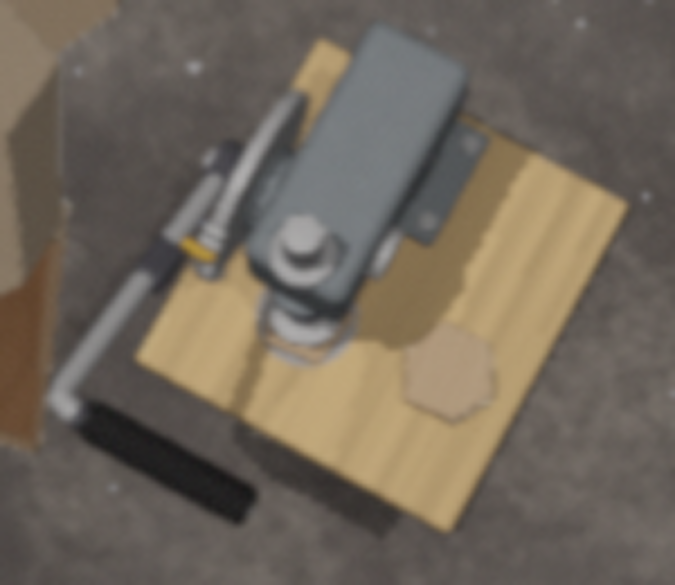

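View pics/sc2.png

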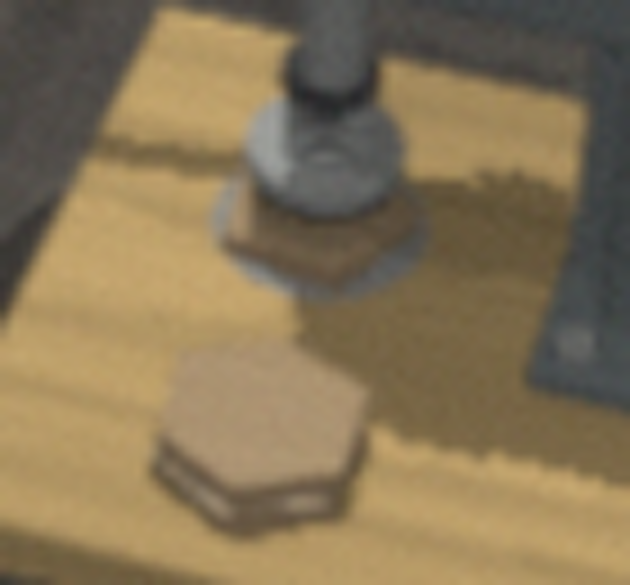

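Run:
```python
from h import *
np.set_printoptions(precision=4,suppress=True)
c=np.array([(320,38),(628,205),(450,532),(135,357)])/4.5+[220,110]
P=[ptz("top",u,.024) for u in c]
# side cross-check: corners front-left(168,300) front-right(75,495) back right(400,575) 
Q=[ptz("side",np.array(u)/3.5+[250,140],.024) for u in [(168,300),(75,495),(402,580),(455,368)]]
print("top BL,BR,FR,FL",np.array(P)); print("side FL FR BR BL",np.array(Q))
print([np.linalg.norm(P[i]-P[(i+1)%4]) for i in range(4)])
# handle
ht=[np.array(u)/4.5+[220,110] for u in [(82,418),(248,508)]]
hs=[np.array(u)/3.5+[250,140] for u in [(82,38),(38,100)]]
for a,b in zip(hs,ht): print("handle",tri(a,b))
# waiting panel heights by depth
ds=np.load("side0.npy"); dt=np.load("top0.npy")
for (u,v) in [(308,272),(305,270),(312,271),(311,274)]: print("side wait",pt("side",(u,v),ds[v,u]))
for (u,v) in [(320,192),(318,194),(321,190)]: print("top wait",pt("top",(u,v),dt[v,u]))
for (u,v) in [(312,255),(316,256),(319,255),(322,253),(316,258),(325,262),(300,262)]: print("side glue",u,v,pt("side",(u,v),ds[v,u]))
for (u,v) in [(288,188),(292,188),(284,187),(300,195)]: print("top glue",u,v,pt("top",(u,v),dt[v,u]))
```

```text
top BL,BR,FR,FL [[ 0.7976 -0.3441  0.024 ]
 [ 0.6841 -0.549   0.024 ]
 [ 0.4667 -0.4303  0.024 ]
 [ 0.5804 -0.2238  0.024 ]]
side FL FR BR BL [[ 0.5792 -0.2267  0.024 ]
 [ 0.4692 -0.4345  0.024 ]
 [ 0.6858 -0.5508  0.024 ]
 [ 0.7962 -0.3482  0.024 ]]
[np.float64(0.2342388213983511), np.float64(0.2476646790882503), np.float64(0.2356997762977811), np.float64(0.24832112733456047)]
handle [ 0.5084 -0.2232  0.2883]
handle [ 0.4636 -0.3099  0.2929]
side wait [ 0.566  -0.4329  0.0417]
side wait [ 0.5591 -0.427   0.0444]
side wait [ 0.5768 -0.4323  0.0431]
side wait [ 0.5725 -0.4403  0.0409]
top wait [ 0.5713 -0.4295  0.0395]
top wait [ 0.5653 -0.4236  0.0399]
top wait [ 0.5765 -0.4321  0.0437]
side glue 312 255 [ 0.5943 -0.3556  0.0239]
side glue 316 256 [ 0.603  -0.3665  0.0294]
side glue 319 255 [ 0.6123 -0.3631  0.0285]
side glue 322 253 [ 0.6232 -0.3541  0.0257]
side glue 316 258 [ 0.6022 -0.3709  0.0261]
side glue 325 262 [ 0.6232 -0.3894  0.0256]
side glue 300 262 [ 0.5565 -0.3755  0.0225]
top glue 288 188 [ 0.5837 -0.3362  0.0319]
top glue 292 188 [ 0.5833 -0.3479  0.0347]
top glue 284 187 [ 0.5869 -0.3244  0.03  ]
top glue 300 195 [ 0.5648 -0.3717  0.0201]
```

Run:
```python
from h import *
np.set_printoptions(precision=3,suppress=True)
dt=np.load("top0.npy");ds=np.load("side0.npy")
for v in range(150,262,10):
  print(v,[tuple(np.round(pt("top",(u,v),dt[v,u]),2)) for u in range(190,300,12)])
# pivot check on boss
print(ptz("side",(326.6,214.9),.185))
p=cv2.imread("pics/side0.png"); crop(p,296,240,40,45,14,"pics/sc3.png")
a=ds[238:262,304:332]
T=K("side")[2]
z=np.array([[pt("side",(u,v),ds[v,u])[2]*1000 for u in range(303,331,2)] for v in range(240,262)])
print(z.astype(int))
```

```text
150 [(np.float64(0.62), np.float64(-0.12), np.float64(0.37)), (np.float64(0.62), np.float64(-0.15), np.float64(0.36)), (np.float64(0.62), np.float64(-0.17), np.float64(0.35)), (np.float64(0.63), np.float64(-0.2), np.float64(0.31)), (np.float64(0.71), np.float64(-0.18), np.float64(0.0)), (np.float64(0.71), np.float64(-0.22), np.float64(-0.0)), (np.float64(0.7), np.float64(-0.26), np.float64(0.01)), (np.float64(0.65), np.float64(-0.3), np.float64(0.25)), (np.float64(0.65), np.float64(-0.33), np.float64(0.23)), (np.float64(0.65), np.float64(-0.36), np.float64(0.22))]
160 [(np.float64(0.6), np.float64(-0.12), np.float64(0.35)), (np.float64(0.6), np.float64(-0.15), np.float64(0.34)), (np.float64(0.6), np.float64(-0.17), np.float64(0.32)), (np.float64(0.61), np.float64(-0.19), np.float64(0.3)), (np.float64(0.67), np.float64(-0.18), np.float64(0.0)), (np.float64(0.67), np.float64(-0.22), np.float64(0.0)), (np.float64(0.63), np.float64(-0.27), np.float64(0.22)), (np.float64(0.63), np.float64(-0.3), np.float64(0.19)), (np.float64(0.61), np.float64(-0.33), np.float64(0.27)), (np.float64(0.62),
[... 6350 characters left out ...]
2  32  34  35  33  34  33  33  34  29  28  21  24]
 [ 25  31  34  34  33  33  33  33  32  31  28  25  23  22]
 [ 21  27  30  34  32  33  33  33  33  30  27  25  25  25]
 [ 21  27  27  28  30  31  33  33  35  27  25  24  24  23]
 [ 25  24  25  27  30  34  31  30  28  22  24  23  24  25]
 [ 23  25  24  25  25  29  31  33  28  23  26  24  24  21]
 [ 24  21  23  23  22  24  27  31  25  25  27  26  22  25]
 [ 20  21  24  22  24  25  24  25  24  23  24  25  22  23]
 [ 25  26  23  24  26  23  27  24  23  24  22  28  23  22]
 [ 24  22  25  21  24  25  25  24  25  24  22  22  25  25]
 [ 23  22  26  26  23  24  19  22  21  22  25  23  24  24]
 [ 22  24  22  24  21  24  25  24  23  21  27  23  21  24]]
```

View pics/sc3.png

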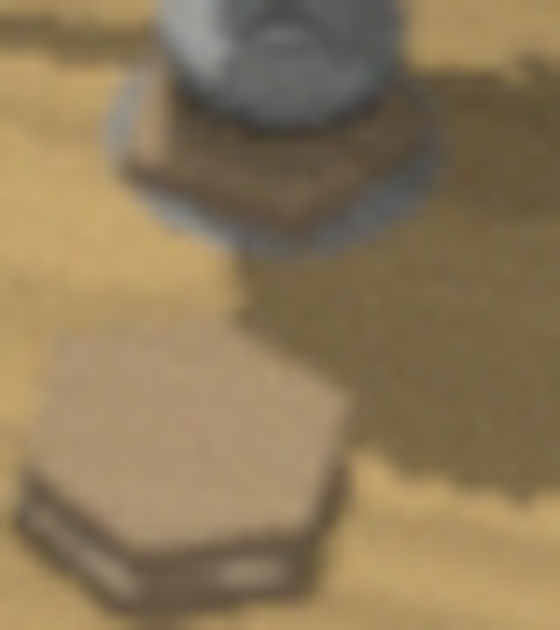

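```bash
cat > plan.py <<'E'
from h import *
from scipy.spatial.transform import Rotation as R
def plan(goal,yaw_y,n):
    o=bot.get_obs(); p=o['eef_pos']; Rm=R.from_quat(o['eef_rot']).as_matrix()
    yx=np.array([np.cos(yaw_y),np.sin(yaw_y),0]); z=np.array([0,0,-1.]); Rg=np.c_[np.cross(yx,z),yx,z]
    rv=R.from_matrix(Rm.T@Rg).as_rotvec(); goal=np.array(goal)
    print("pos",p,"rotvec left",np.degrees(rv))
    for i in range(n):
        Ri=Rm@R.from_rotvec(rv*i/n).as_matrix()
        print(i,np.round(Ri.T@((goal-p)/n)*100,2),np.round(np.degrees(rv/n),2))
E
python3 -c "
from plan import *
plan([.486,-.2666,.36],np.radians(-28),10)"
```

```text
pos [ 0.20597981 -0.53615033  0.20986899] rotvec left [ -0.09831137  -0.04382881 -40.98647379]
0 [ 3.58 -1.51 -1.5 ] [-0.01 -0.   -4.1 ]
1 [ 3.68 -1.25 -1.5 ] [-0.01 -0.   -4.1 ]
2 [ 3.76 -0.99 -1.5 ] [-0.01 -0.   -4.1 ]
3 [ 3.82 -0.72 -1.5 ] [-0.01 -0.   -4.1 ]
4 [ 3.86 -0.44 -1.5 ] [-0.01 -0.   -4.1 ]
5 [ 3.88 -0.16 -1.5 ] [-0.01 -0.   -4.1 ]
6 [ 3.89  0.11 -1.5 ] [-0.01 -0.   -4.1 ]
7 [ 3.87  0.39 -1.5 ] [-0.01 -0.   -4.1 ]
8 [ 3.83  0.67 -1.5 ] [-0.01 -0.   -4.1 ]
9 [ 3.77  0.94 -1.5 ] [-0.01 -0.   -4.1 ]
```

Identification:
- **Handle:** the black bar on the lever, side (268,162), top (257,212). It triangulates to 98 mm long, 0.291 m up, on the press's front left. The other dark bars are hammers, at top (342,72) and side (455,270), and neither is on the press.
- **Glue-up under the pad:** side (316,248), its top at z = 33 mm, so it's the single panel.
- **Waiting stack:** side (308,273), its top at z = 42 mm with two layers on its edge, so it's the laminate.
- **Look-alike:** the pink one is at side (313,342).

The lever starts at about 0.15, so the target is 0.90. I'll move above the handle first.

{"op": "step_arm", "data": {"rows": [{"tx": 3.6,"ty": -1.5,"tz": -3,"rz": -4.1,"gripper": -1},{"tx": 3.7,"ty": -1.2,"tz": -3,"rz": -4.1,"gripper": -1},{"tx": 3.8,"ty": -1.0,"tz": -3,"rz": -4.1,"gripper": -1},{"tx": 3.8,"ty": -0.7,"tz": -3,"rz": -4.1,"gripper": -1},{"tx": 3.9,"ty": -0.4,"tz": -3,"rz": -4.1,"gripper": -1}], "grip_force": 40}}

```text
$.rows[0]: bad value
```

```bash
python3 -c "
from plan import *
plan([.486,-.2666,.36],np.radians(-28),8)"
```

```text
pos [ 0.20597981 -0.53615033  0.20986899] rotvec left [ -0.09831137  -0.04382881 -40.98647379]
0 [ 4.48 -1.89 -1.87] [-0.01 -0.01 -5.12]
1 [ 4.63 -1.49 -1.87] [-0.01 -0.01 -5.12]
2 [ 4.74 -1.07 -1.87] [-0.01 -0.01 -5.12]
3 [ 4.82 -0.64 -1.87] [-0.01 -0.01 -5.12]
4 [ 4.85 -0.21 -1.88] [-0.01 -0.01 -5.12]
5 [ 4.85  0.23 -1.88] [-0.01 -0.01 -5.12]
6 [ 4.81  0.66 -1.88] [-0.01 -0.01 -5.12]
7 [ 4.73  1.09 -1.88] [-0.01 -0.01 -5.12]
```

All the keys are probably required in each row.

{"op": "step_arm", "data": {"rows": [{"tx": 3.6,"ty": -1.5,"tz": -3.0,"rx": 0,"ry": 0,"rz": -4.1,"gripper": -1},{"tx": 3.7,"ty": -1.2,"tz": -3.0,"rx": 0,"ry": 0,"rz": -4.1,"gripper": -1},{"tx": 3.8,"ty": -1.0,"tz": -3.0,"rx": 0,"ry": 0,"rz": -4.1,"gripper": -1},{"tx": 3.8,"ty": -0.7,"tz": -3.0,"rx": 0,"ry": 0,"rz": -4.1,"gripper": -1},{"tx": 3.9,"ty": -0.4,"tz": -3.0,"rx": 0,"ry": 0,"rz": -4.1,"gripper": -1}], "grip_force": 40}}

```text
time: 0.72
eef_pos: [0.3477, -0.3977, 0.3583]
eef_rot: [0.934, 0.357, -0.001, -0.007]
ft_force: [0.3, -0.5, -0.2]
grip_width: 0.0852
```

```bash
python3 -c "
from plan import *
plan([.486,-.2666,.36],np.radians(-28),10)"
```

```text
pos [ 0.3476986  -0.39772107  0.35831483] rotvec left [ -0.74124665  -0.37082022 -20.1764169 ]
0 [ 1.91 -0.06 -0.01] [-0.07 -0.04 -2.02]
1 [ 1.91  0.01 -0.01] [-0.07 -0.04 -2.02]
2 [ 1.9   0.08 -0.01] [-0.07 -0.04 -2.02]
3 [ 1.9   0.15 -0.01] [-0.07 -0.04 -2.02]
4 [ 1.89  0.21 -0.01] [-0.07 -0.04 -2.02]
5 [ 1.89  0.28 -0.01] [-0.07 -0.04 -2.02]
6 [ 1.87  0.35 -0.01] [-0.07 -0.04 -2.02]
7 [ 1.86  0.41 -0.02] [-0.07 -0.04 -2.02]
8 [ 1.85  0.48 -0.02] [-0.07 -0.04 -2.02]
9 [ 1.83  0.54 -0.02] [-0.07 -0.04 -2.02]
```

{"op": "step_arm", "data": {"rows": [{"tx": 3.8,"ty": 0,"tz": 0,"rx": -0.1,"ry": -0.1,"rz": -4.1,"gripper": -1},{"tx": 3.8,"ty": 0.2,"tz": 0,"rx": -0.1,"ry": -0.1,"rz": -4.1,"gripper": -1},{"tx": 3.8,"ty": 0.4,"tz": 0,"rx": -0.1,"ry": -0.1,"rz": -4.0,"gripper": -1},{"tx": 3.7,"ty": 0.8,"tz": 0,"rx": -0.1,"ry": -0.1,"rz": -4.0,"gripper": -1},{"tx": 3.7,"ty": 1.0,"tz": 0,"rx": -0.1,"ry": -0.1,"rz": -4.0,"gripper": -1}]}}

```text
time: 1.35
eef_pos: [0.4914, -0.2636, 0.3601]
eef_rot: [0.854, 0.52, -0.002, 0.0]
ft_force: [-0.1, -0.0, 0.1]
grip_width: 0.0854
```

```bash
python3 -c "
from plan import *
plan([.486,-.2666,.36],np.radians(-28),1)
plan([.486,-.2666,.268],np.radians(-28),5)
for n in('side','top'):
    p,d=imaging.read_camera(n); cv2.imwrite(f'pics/{n}1.png',p)
    crop(p,*((200,90,160,140) if n=='side' else (200,140,150,120)),5,f'pics/{n}1c.png')
print(proj('side',[.486,-.2666,.2906]),proj('top',[.486,-.2666,.2906]))
"
```

```text
pos [ 0.49141662 -0.26356349  0.36012603] rotvec left [-0.07449191  0.19891184  0.70501119]
0 [-0.52 -0.34  0.01] [-0.07  0.2   0.71]
pos [ 0.49141662 -0.26356349  0.36012603] rotvec left [-0.07449191  0.19891184  0.70501119]
0 [-0.1  -0.07  1.84] [-0.01  0.04  0.14]
1 [-0.1  -0.07  1.84] [-0.01  0.04  0.14]
2 [-0.1  -0.07  1.84] [-0.01  0.04  0.14]
3 [-0.1  -0.07  1.84] [-0.01  0.04  0.14]
4 [-0.1  -0.07  1.84] [-0.01  0.04  0.14]
[[267.24249882 159.41471546]] [[256.59009413 212.66486905]]
```

View pics/side1c.png

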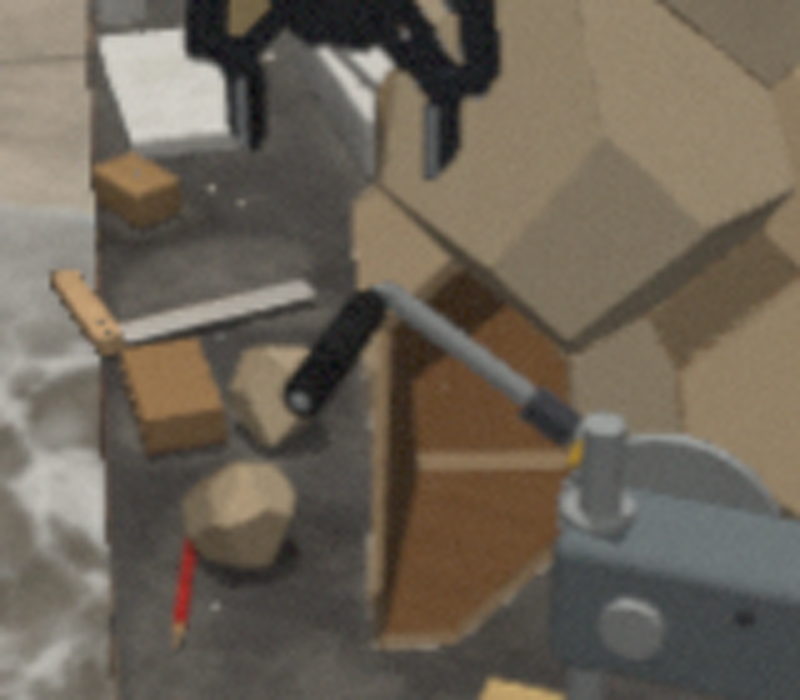

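View pics/top1c.png

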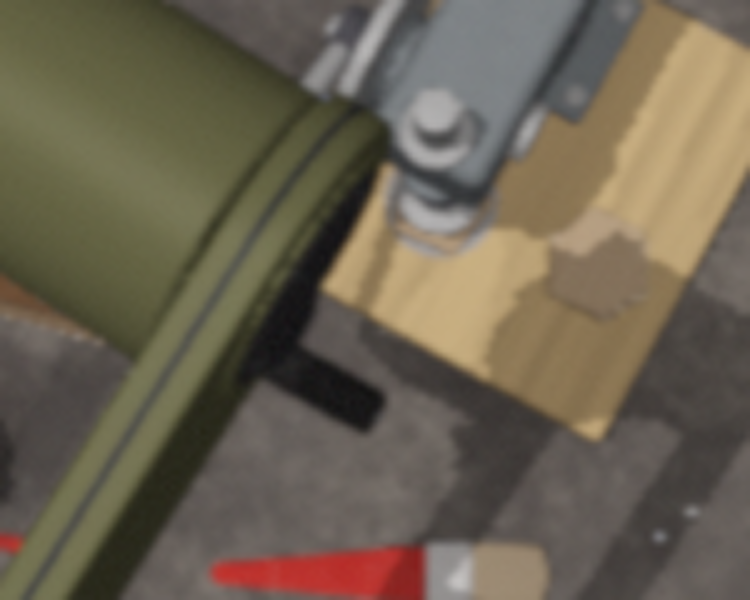

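Run:
```python
from h import *
np.set_printoptions(precision=2,suppress=True)
p,d=imaging.read_camera("top"); cv2.imwrite("pics/top2.png",p)
for u,v in [(200,150),(220,160),(240,165),(260,165),(250,180),(235,200),(215,190),(200,200),(170,170),(210,140),(180,130),(180,200),(225,230),(205,260)]: print(u,v,pt("top",(u,v),d[v,u]))
s,d=imaging.read_camera("side"); cv2.imwrite("pics/side2.png",s)
print(bot.get_obs()['qpos'])
```

```text
200 150 [ 0.51 -0.24  0.79]
220 160 [ 0.5  -0.26  0.79]
240 165 [ 0.49 -0.29  0.79]
260 165 [ 0.5  -0.31  0.77]
250 180 [ 0.48 -0.3   0.79]
235 200 [ 0.45 -0.28  0.78]
215 190 [ 0.47 -0.26  0.78]
200 200 [ 0.54 -0.09  0.11]
170 170 [ 0.49 -0.21  0.79]
210 140 [ 0.52 -0.25  0.79]
180 130 [ 0.65 -0.11  0.4 ]
180 200 [ 0.55 -0.01 -0.01]
225 230 [ 0.42 -0.27  0.79]
205 260 [ 0.38 -0.25  0.79]
[-0.57  0.21  1.28 -0.    1.66 -0.09]
```

View pics/top2.png

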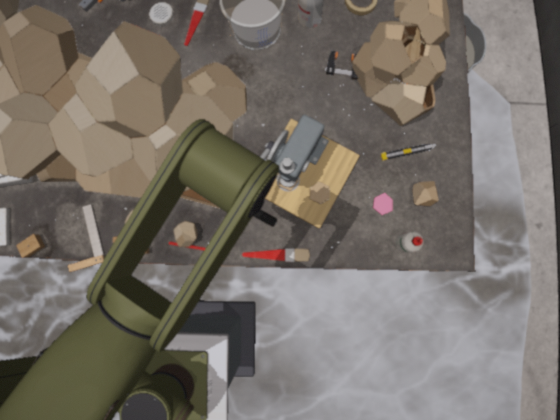

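View pics/side2.png

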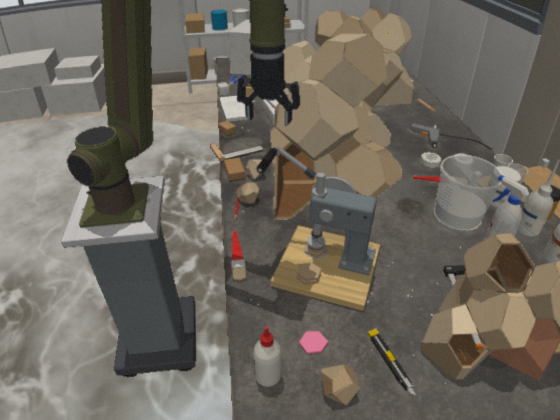

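The links are high and clear of the pile, and the open fingers (side 243,105 and 293,105) straddle the handle line. I'll descend.

{"op": "step_arm", "data": {"rows": [{"tx": -0.5,"ty": -0.3,"tz": 0.5,"rx": 0,"ry": 0.2,"rz": 0.7,"gripper": -1},{"tx": 0,"ty": 0,"tz": 2.4,"rx": 0,"ry": 0,"rz": 0,"gripper": -1},{"tx": 0,"ty": 0,"tz": 2.4,"rx": 0,"ry": 0,"rz": 0,"gripper": -1},{"tx": 0,"ty": 0,"tz": 2.4,"rx": 0,"ry": 0,"rz": 0,"gripper": -1},{"tx": 0,"ty": 0,"tz": 1.5,"rx": 0,"ry": 0,"rz": 0,"gripper": -1}]}}

```text
time: 2.17
eef_pos: [0.4804, -0.2727, 0.2657]
eef_rot: [0.861, 0.509, -0.001, 0.0]
ft_force: [0.2, 0.3, -0.4]
grip_width: 0.0855
```

```bash
python3 -c "
from plan import *
plan([.486,-.2666,.268],np.radians(-28),1)
p,d=imaging.read_camera('side'); crop(p,210,110,110,80,7,'pics/s3.png')
"
```

```text
pos [ 0.48036567 -0.27271524  0.26573721] rotvec left [-0.02957463  0.14750149 -0.75795136]
0 [ 0.81  0.2  -0.23] [-0.03  0.15 -0.76]
```

View pics/s3.png

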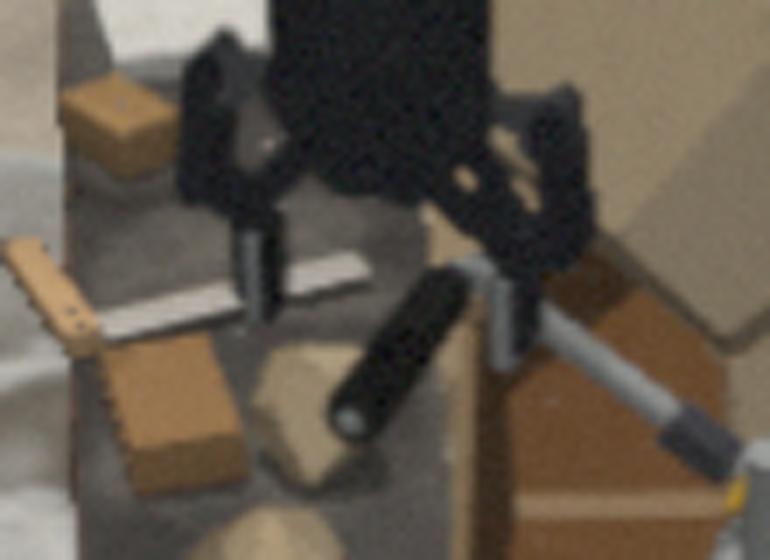

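{"op": "step_arm", "data": {"rows": [{"tx": 0.6,"ty": 0.2,"tz": 0.1,"rx": 0,"ry": 0.1,"rz": -0.7,"gripper": -1},{"tx": 0,"ty": 0,"tz": 0,"rx": 0,"ry": 0,"rz": 0,"gripper": 0.2},{"tx": 0,"ty": 0,"tz": 0,"rx": 0,"ry": 0,"rz": 0,"gripper": 0.4},{"tx": 0,"ty": 0,"tz": 0,"rx": 0,"ry": 0,"rz": 0,"gripper": 1},{"tx": 0,"ty": 0,"tz": 0,"rx": 0,"ry": 0,"rz": 0,"gripper": 1}], "grip_force": 40}}

```text
time: 2.85
eef_pos: [0.4845, -0.2687, 0.2654]
eef_rot: [0.858, 0.514, -0.001, -0.0]
ft_force: [-3.0, 1.4, -0.0]
grip_width: 0.0211
```

```bash
python3 -c "
from plan import *
plan([.486,-.2666,.268],np.radians(-28),1)
p,d=imaging.read_camera('side'); crop(p,210,110,110,80,7,'pics/s4.png')
o=bot.get_obs();print(o['grip_width'],o['ft_force'])
"
```

```text
pos [ 0.48453857 -0.26867039  0.26541454] rotvec left [-0.05748076  0.06076031 -0.09477721]
0 [ 0.25  0.03 -0.26] [-0.06  0.06 -0.09]
0.021096489071894455 [-1.74649098  0.44701454  1.34454281]
```

View pics/s4.png

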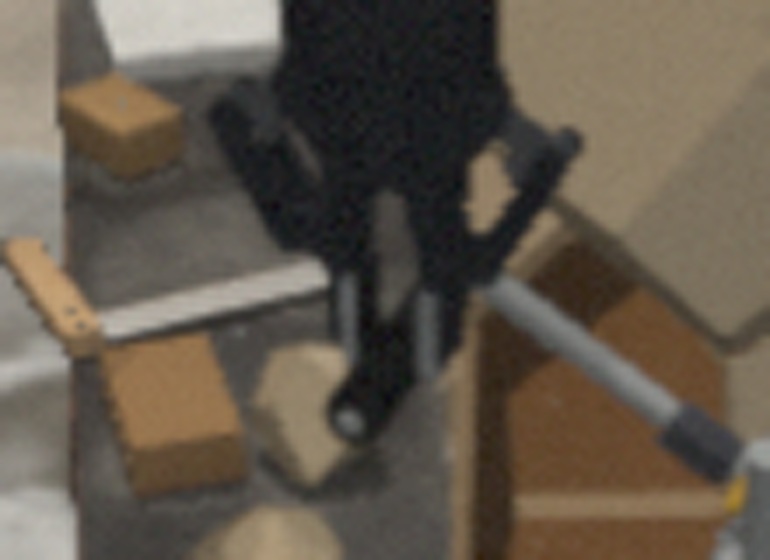

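```bash
cat > lev.py <<'E'
from plan import *
T0=np.array([.48454,-.26867,.26541]); yx=np.array([np.cos(np.radians(-28)),np.sin(np.radians(-28))])
def hp(t): a=np.radians(40)-t; return np.array([-.2*np.cos(a),.2*np.sin(a)])
def lev(p=None):
    p=bot.get_obs()['eef_pos'] if p is None else p; d=p-T0
    w=hp(.15)+[d[:2]@yx,d[2]]
    return np.radians(40)-np.arctan2(w[1],-w[0]), np.hypot(*w)
def rows(a,b,n):
    t=np.linspace(a,b,n+1)
    for i in range(n):
        d=(hp(t[i+1])-hp(t[i]))*100; print("to %.3f ty %.2f tz %.2f"%(t[i+1],d[0],-d[1]))
if __name__=="__main__":
    print(lev()); rows(.15,.9,15)
E
python3 lev.py
```

```text
(np.float64(0.1501732392322015), np.float64(0.19998996892625942))
to 0.200 ty -0.50 tz 0.87
to 0.250 ty -0.46 tz 0.89
to 0.300 ty -0.41 tz 0.91
to 0.350 ty -0.36 tz 0.93
to 0.400 ty -0.32 tz 0.95
to 0.450 ty -0.27 tz 0.96
to 0.500 ty -0.22 tz 0.98
to 0.550 ty -0.17 tz 0.98
to 0.600 ty -0.12 tz 0.99
to 0.650 ty -0.07 tz 1.00
to 0.700 ty -0.02 tz 1.00
to 0.750 ty 0.03 tz 1.00
to 0.800 ty 0.08 tz 1.00
to 0.850 ty 0.13 tz 0.99
to 0.900 ty 0.18 tz 0.98
```

{"op": "step_arm", "data": {"rows": [{"tx": 0,"ty": -0.5,"tz": 0.9,"rx": 0,"ry": 0,"rz": 0,"gripper": 1},{"tx": 0,"ty": -0.45,"tz": 0.9,"rx": 0,"ry": 0,"rz": 0,"gripper": 1},{"tx": 0,"ty": -0.4,"tz": 0.9,"rx": 0,"ry": 0,"rz": 0,"gripper": 1},{"tx": 0,"ty": -0.35,"tz": 0.9,"rx": 0,"ry": 0,"rz": 0,"gripper": 1},{"tx": 0,"ty": 0,"tz": 0,"rx": 0,"ry": 0,"rz": 0,"gripper": 1}]}}

```text
time: 3.52
eef_pos: [0.4724, -0.2621, 0.2357]
eef_rot: [0.858, 0.514, 0.003, 0.007]
ft_force: [-2.2, 1.6, 3.3]
grip_width: 0.0213
```

```bash
python3 -c "
from lev import *
t,r=lev();print(t,r); o=bot.get_obs(); print(o['eef_pos'],o['ft_force'],o['grip_width'],o['time']); rows(t,.6,6)
p,d=imaging.read_camera('side'); crop(p,210,120,140,110,5.5,'pics/s5.png')
"
```

```text
0.3143718154348338 0.19900040341197311
[ 0.47237802 -0.26209347  0.23569893] [-2.16170803  1.59591754  3.31681648] 0.02126386764132314 3.525
to 0.362 ty -0.34 tz 0.89
to 0.410 ty -0.29 tz 0.91
to 0.457 ty -0.25 tz 0.92
to 0.505 ty -0.21 tz 0.93
to 0.552 ty -0.16 tz 0.94
to 0.600 ty -0.12 tz 0.94
```

View pics/s5.png

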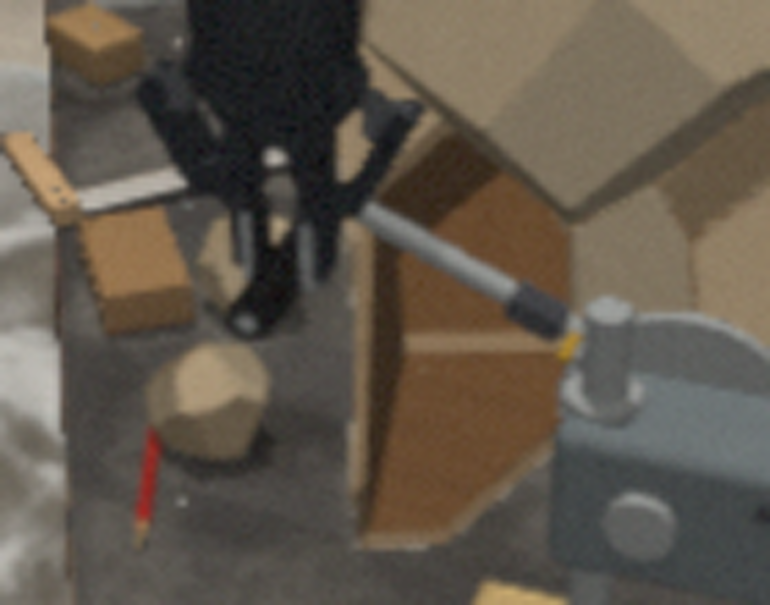

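{"op": "step_arm", "data": {"rows": [{"tx": 0,"ty": -0.35,"tz": 0.9,"rx": 0,"ry": 0,"rz": 0,"gripper": 1},{"tx": 0,"ty": -0.3,"tz": 0.9,"rx": 0,"ry": 0,"rz": 0,"gripper": 1},{"tx": 0,"ty": -0.25,"tz": 0.9,"rx": 0,"ry": 0,"rz": 0,"gripper": 1},{"tx": 0,"ty": -0.2,"tz": 0.9,"rx": 0,"ry": 0,"rz": 0,"gripper": 1},{"tx": 0,"ty": -0.15,"tz": 0.9,"rx": 0,"ry": 0,"rz": 0,"gripper": 1}]}}

```text
time: 4.2
eef_pos: [0.4623, -0.2566, 0.1935]
eef_rot: [0.858, 0.514, 0.005, 0.009]
ft_force: [-4.3, 1.4, 6.0]
grip_width: 0.0209
```

```bash
python3 -c "
from lev import *
t,r=lev();print(t,r); o=bot.get_obs(); print(o['eef_pos'],o['ft_force'],o['grip_width'],o['time']); rows(t,.75,5)
plan([.5,0,0],np.radians(-28),1)
"
```

```text
0.5348150709497024 0.1986480325289922
[ 0.46231965 -0.25655979  0.19348979] [-4.29476643  1.40740804  6.03712873] 0.02093731779197173 4.2
to 0.578 ty -0.12 tz 0.85
to 0.621 ty -0.08 tz 0.86
to 0.664 ty -0.05 tz 0.86
to 0.707 ty -0.01 tz 0.86
to 0.750 ty 0.03 tz 0.86
pos [ 0.46231965 -0.25655979  0.19348979] rotvec left [ 1.17365777  0.1031032  -0.17160616]
0 [24.43 -9.18 19.12] [ 1.17  0.1  -0.17]
```

{"op": "step_arm", "data": {"rows": [{"tx": 0,"ty": -0.15,"tz": 0.8,"rx": 0.2,"ry": 0,"rz": 0,"gripper": 1},{"tx": 0,"ty": -0.1,"tz": 0.8,"rx": 0.2,"ry": 0,"rz": 0,"gripper": 1},{"tx": 0,"ty": -0.1,"tz": 0.8,"rx": 0.2,"ry": 0,"rz": 0,"gripper": 1},{"tx": 0,"ty": -0.05,"tz": 0.6,"rx": 0.2,"ry": 0,"rz": 0,"gripper": 1},{"tx": 0,"ty": 0,"tz": 0,"rx": 0,"ry": 0,"rz": 0,"gripper": 1}]}}

```text
time: 4.82
eef_pos: [0.4593, -0.2549, 0.1619]
eef_rot: [0.858, 0.514, 0.001, 0.004]
ft_force: [-3.2, 1.8, 2.8]
grip_width: 0.0209
```

```bash
python3 -c "
from lev import *
t,r=lev();print(t,r); o=bot.get_obs(); print(o['eef_pos'],o['ft_force'],o['grip_width'],o['time']); rows(t,.9,5)
plan([.5,0,0],np.radians(-28),1)
p,d=imaging.read_camera('side'); crop(p,210,140,140,135,4.4,'pics/s6.png'); crop(p,290,225,50,50,10,'pics/s6p.png')
"
```

```text
0.6947922220584987 0.199457878576108
[ 0.45929093 -0.25490293  0.16185737] [-3.21019283  1.84392256  2.81442656] 0.02086982578159235 4.825
to 0.736 ty 0.01 tz 0.82
to 0.777 ty 0.05 tz 0.82
to 0.818 ty 0.08 tz 0.82
to 0.859 ty 0.11 tz 0.81
to 0.900 ty 0.15 tz 0.81
pos [ 0.45929093 -0.25490293  0.16185737] rotvec left [ 0.42264053  0.09518492 -0.18990147]
0 [24.42 -8.57 16.08] [ 0.42  0.1  -0.19]
```

View pics/s6.png

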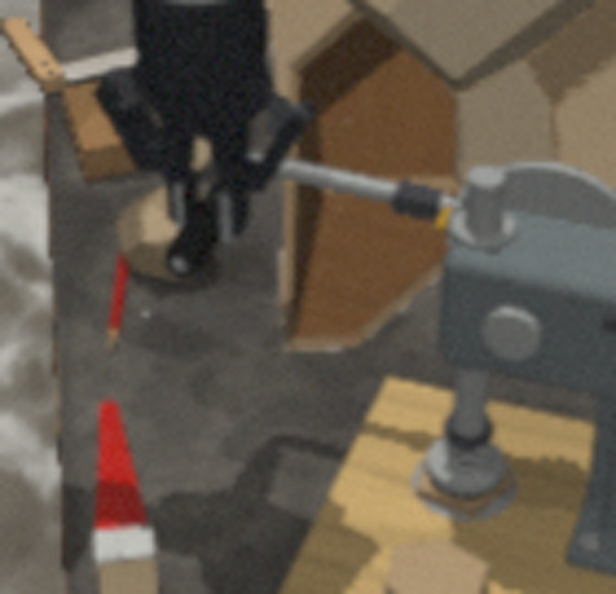

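View pics/s6p.png

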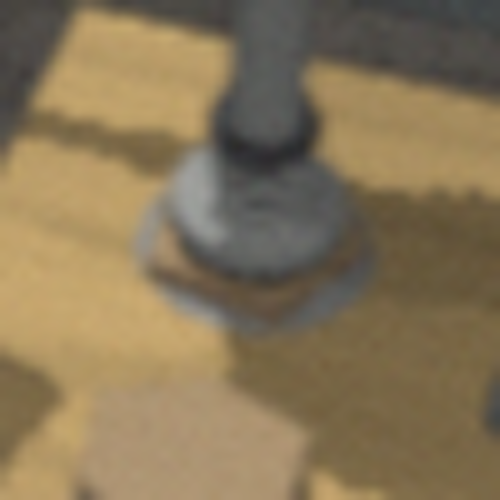

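The lever is near level at about 0.695. The pad is now on the panel and the force is still low, which again fits the single panel. I'll go on in smaller rows.

{"op": "step_arm", "data": {"rows": [{"tx": 0,"ty": 0,"tz": 0.5,"rx": 0.1,"ry": 0,"rz": 0,"gripper": 1},{"tx": 0,"ty": 0,"tz": 0.5,"rx": 0.1,"ry": 0,"rz": 0,"gripper": 1},{"tx": 0,"ty": 0.05,"tz": 0.5,"rx": 0.1,"ry": 0,"rz": 0,"gripper": 1},{"tx": 0,"ty": 0,"tz": 0,"rx": 0,"ry": 0,"rz": 0,"gripper": 1},{"tx": 0,"ty": 0,"tz": 0,"rx": 0,"ry": 0,"rz": 0,"gripper": 1}]}}

```text
time: 5.5
eef_pos: [0.4592, -0.2549, 0.1466]
eef_rot: [0.858, 0.514, -0.0, 0.001]
ft_force: [-3.2, 2.5, 5.5]
grip_width: 0.0212
```

```bash
python3 -c "
from lev import *
t,r=lev();print(t,r); o=bot.get_obs(); print(o['eef_pos'],o['ft_force'],o['grip_width'],o['time']); rows(t,.9,5)
"
```

```text
0.7709546257933236 0.20005524401964014
[ 0.45922771 -0.25487645  0.14663556] [-3.2227276   2.45105843  5.4523424 ] 0.021180203838796863 5.5
to 0.797 ty 0.04 tz 0.51
to 0.823 ty 0.06 tz 0.51
to 0.848 ty 0.07 tz 0.51
to 0.874 ty 0.08 tz 0.51
to 0.900 ty 0.10 tz 0.51
```

{"op": "step_arm", "data": {"rows": [{"tx": 0,"ty": 0.05,"tz": 0.5,"rx": 0,"ry": 0,"rz": 0,"gripper": 1},{"tx": 0,"ty": 0.05,"tz": 0.5,"rx": 0,"ry": 0,"rz": 0,"gripper": 1},{"tx": 0,"ty": 0.1,"tz": 0.5,"rx": 0,"ry": 0,"rz": 0,"gripper": 1},{"tx": 0,"ty": 0.1,"tz": 0.4,"rx": 0,"ry": 0,"rz": 0,"gripper": 1},{"tx": 0,"ty": 0,"tz": 0,"rx": 0,"ry": 0,"rz": 0,"gripper": 1}]}}

```text
time: 6.12
eef_pos: [0.4602, -0.2554, 0.1307]
eef_rot: [0.858, 0.514, -0.001, 0.0]
ft_force: [-2.7, 1.6, 6.0]
grip_width: 0.021
```

```bash
python3 -c "
from lev import *
t,r=lev();print(t,r); o=bot.get_obs(); print(o['eef_pos'],o['ft_force'],o['grip_width'],o['time']); rows(t,.9,2)
plan([.5,0,0],np.radians(-28),1)
"
```

```text
0.8504014123357797 0.20072354517550758
[ 0.46021532 -0.25541316  0.13074515] [-2.67812484  1.61415516  6.01727207] 0.021033221578824243 6.125
to 0.875 ty 0.08 tz 0.49
to 0.900 ty 0.09 tz 0.49
pos [ 0.46021532 -0.25541316  0.13074515] rotvec left [-0.02662287  0.1131003  -0.17530533]
0 [24.42 -8.55 13.03] [-0.03  0.11 -0.18]
```

{"op": "step_arm", "data": {"rows": [{"tx": 0,"ty": 0.1,"tz": 0.5,"rx": 0,"ry": 0,"rz": 0,"gripper": 1},{"tx": 0,"ty": 0.1,"tz": 0.4,"rx": 0,"ry": 0,"rz": 0,"gripper": 1},{"tx": 0,"ty": 0,"tz": 0,"rx": 0,"ry": 0,"rz": 0,"gripper": 1},{"tx": 0,"ty": 0,"tz": 0,"rx": 0,"ry": 0,"rz": 0,"gripper": 1},{"tx": 0,"ty": 0,"tz": 0,"rx": 0,"ry": 0,"rz": 0,"gripper": 1}]}}

```text
time: 6.75
eef_pos: [0.4609, -0.2558, 0.1241]
eef_rot: [0.858, 0.514, -0.001, 0.0]
ft_force: [-3.7, 1.6, 5.1]
grip_width: 0.0211
```

```bash
python3 -c "
from lev import *
t,r=lev();print(t,r); o=bot.get_obs(); print(o['eef_pos'],o['ft_force'],o['grip_width'],o['time'],o['qd']); rows(t,.9,2)
p,d=imaging.read_camera('side'); cv2.imwrite('pics/s7full.png',p); crop(p,210,140,140,135,4.4,'pics/s7.png'); crop(p,290,225,50,50,10,'pics/s7p.png')
pv=np.array([.6354,-.3493,.185]); 
for t in (.75,.9): 
  h=hp(t); C=pv+[h[0]*yx[0],h[0]*yx[1],h[1]]; e=C-.049*np.array([-yx[1],yx[0],0]); print(t,C,(proj('side',e)-[210,140])*4.4)
"
```

```text
0.88380436016799 0.20106355379543067
[ 0.46089845 -0.25581817  0.12407342] [-3.68063548  1.60668824  5.08099347] 0.021110539094815764 6.75 [ 0.00212544 -0.0035853  -0.00082122  0.00037135  0.00385892  0.00064059]
to 0.892 ty 0.03 tz 0.16
to 0.900 ty 0.03 tz 0.16
0.75 [ 0.45904797 -0.25553196  0.17463099] [[179.57570726 287.70373145]]
0.9 [ 0.46239636 -0.25731233  0.14489999] [[187.62180528 327.80171696]]
```

View pics/s7.png

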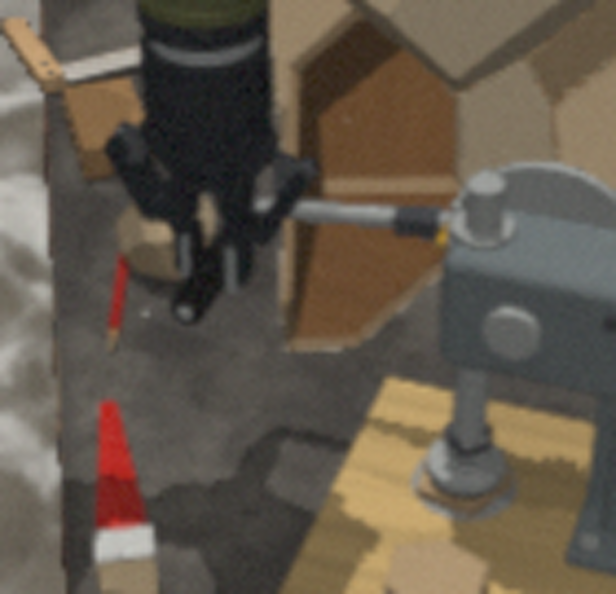

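View pics/s7p.png

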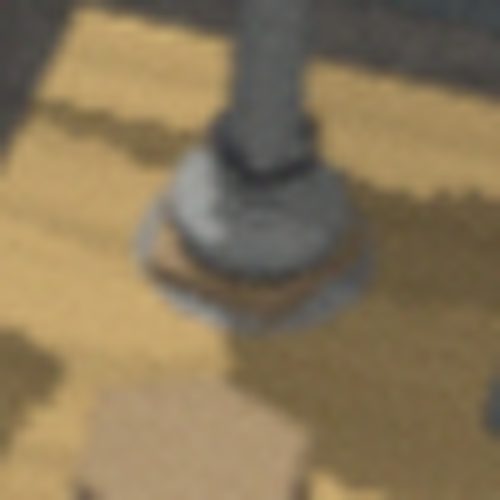

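```bash
python3 -c "
from lev import *
pv=np.array([.6354,-.3493,.185]); 
for t in (.15,.31,.695,.75,.85,.88,.9,.95): 
  h=hp(t); C=pv+[h[0]*yx[0],h[0]*yx[1],h[1]]; e=C-.049*np.array([-yx[1],yx[0],0]); print(t,proj('side',e))
a=cv2.imread('pics/side0.png'); crop(a,245,145,40,35,14,'pics/e0.png')
b=cv2.imread('pics/s7full.png'); crop(b,235,190,40,35,14,'pics/e7.png')
"
```

```text
0.15 [[259.77327125 170.54189389]]
0.31 [[254.71177423 179.17421864]]
0.695 [[250.52617886 202.02894317]]
0.75 [[250.81266074 205.38721169]]
0.85 [[251.86539729 211.4764896 ]]
0.88 [[252.31139893 213.29311044]]
0.9 [[252.64131938 214.50039022]]
0.95 [[253.57824751 217.50260162]]
```

View pics/e0.png

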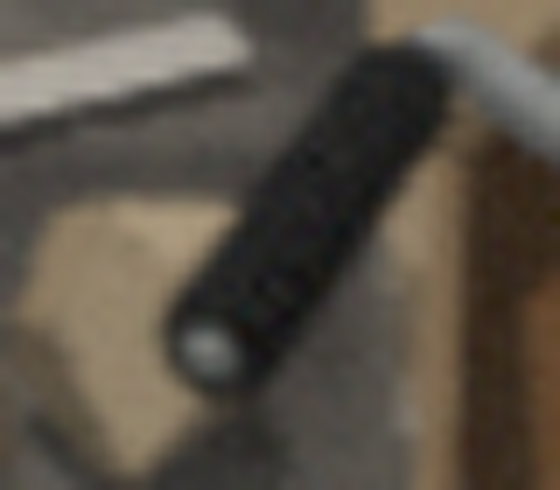

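View pics/e7.png

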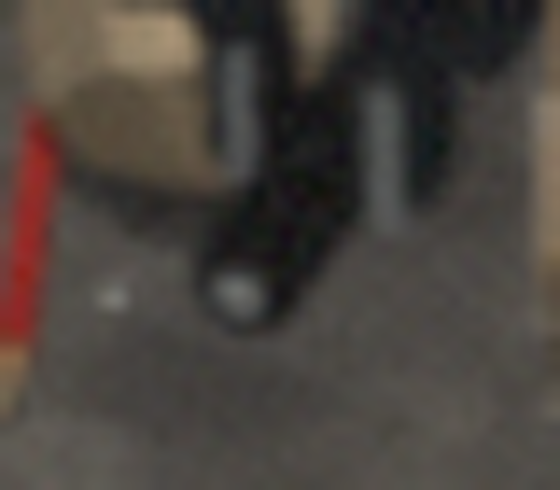

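{"op": "step_arm", "data": {"rows": [{"tx": 0,"ty": 0.1,"tz": 0.4,"rx": 0,"ry": 0,"rz": 0,"gripper": 1},{"tx": 0,"ty": 0.1,"tz": 0.4,"rx": 0,"ry": 0,"rz": 0,"gripper": 1},{"tx": 0,"ty": 0,"tz": 0.05,"rx": 0,"ry": 0,"rz": 0,"gripper": 1},{"tx": 0,"ty": 0,"tz": 0.05,"rx": 0,"ry": 0,"rz": 0,"gripper": 1},{"tx": 0,"ty": 0,"tz": 0.05,"rx": 0,"ry": 0,"rz": 0,"gripper": 1}]}}

```text
time: 7.42
eef_pos: [0.4619, -0.2563, 0.1173]
eef_rot: [0.858, 0.514, -0.001, 0.0]
ft_force: [-4.0, 0.2, 6.7]
grip_width: 0.0208
```

```bash
python3 -c "
from lev import *
t,r=lev();print(t,r); o=bot.get_obs(); print(o['eef_pos'],o['ft_force'],o['grip_width'],o['time'])
p,d=imaging.read_camera('side'); cv2.imwrite('pics/s8full.png',p); crop(p,235,190,40,35,14,'pics/e8.png')
"
```

```text
0.9178533337300135 0.20132828256752758
[ 0.46188616 -0.25634569  0.11731019] [-3.97569216  0.2185623   6.73233353] 0.02075071140873833 7.425
```

View pics/e8.png

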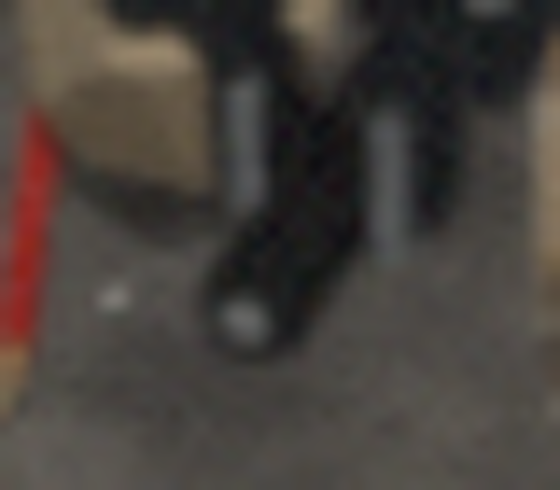

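{"op": "step_arm", "data": {"rows": [{"tx": 0,"ty": 0,"tz": 0.05,"rx": 0,"ry": 0,"rz": 0,"gripper": 1},{"tx": 0,"ty": 0,"tz": 0,"rx": 0,"ry": 0,"rz": 0,"gripper": 1},{"tx": 0,"ty": 0,"tz": 0,"rx": 0,"ry": 0,"rz": 0,"gripper": 1},{"tx": 0,"ty": 0,"tz": 0,"rx": 0,"ry": 0,"rz": 0,"gripper": 1},{"tx": 0,"ty": 0,"tz": 0,"rx": 0,"ry": 0,"rz": 0,"gripper": 1}]}}

```text
time: 8.1
eef_pos: [0.4617, -0.2563, 0.1184]
eef_rot: [0.858, 0.514, -0.001, 0.0]
ft_force: [-2.7, 2.0, 3.4]
grip_width: 0.0214
```

```bash
python3 -c "
from lev import *
for i in range(3):
  p,d=imaging.read_camera('side'); t,r=lev(); o=bot.get_obs(); print(t,r,o['eef_pos'],o['ft_force'],o['grip_width'],o['time'])
cv2.imwrite('pics/s9full.png',p); crop(p,235,190,40,35,14,'pics/e9.png')
"
```

```text
0.9125248340076605 0.20129854381669293 [ 0.46169747 -0.25627035  0.11836412] [-2.99523949  1.19266343  5.74710732] 0.02095881183413232 8.15
0.9126433494217873 0.20130177734007138 [ 0.46170395 -0.25626225  0.11834012] [-1.33251882  1.50029678  5.18721905] 0.02110235512290014 8.2
0.9125412327614528 0.2013222522263903 [ 0.46167868 -0.25625785  0.11835585] [-3.42178205  0.56945089  4.91569568] 0.02123225400493548 8.25
```

View pics/e9.png

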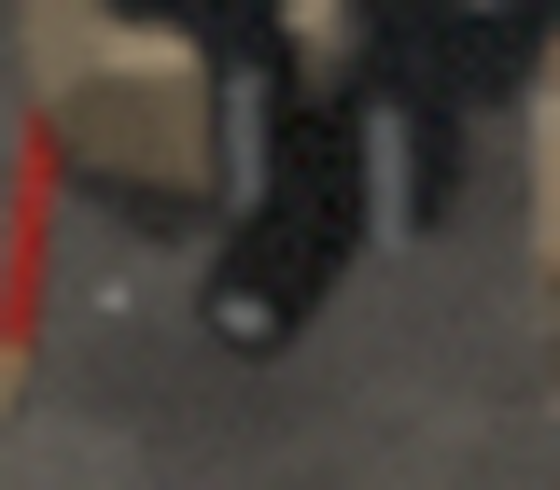

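View pics/s9full.png

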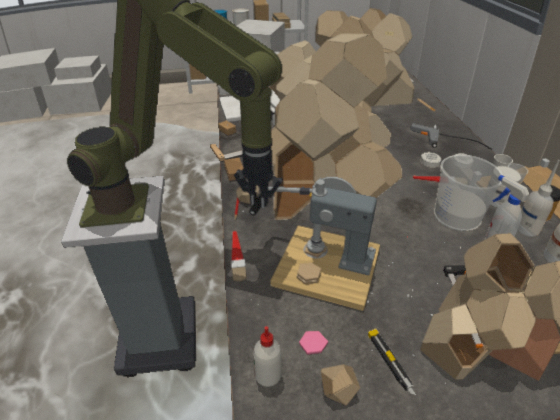

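The hold is steady. The TCP puts the lever at 0.91 and the picture at about 0.88, both inside 0.83–0.97. Nothing else has moved.

```bash
python3 -c "
from rig import bot
print(bot.finish_job())
o=bot.get_obs();print(o['time'],o['eef_pos'],o['ft_force'])"
```

```text
the job is handed in; nothing more can be done
None
the job is handed in; nothing more can be done
```

I identified the glue-up as the single panel, brought the lever down from about 0.15, and handed in while still holding it at about 0.90 rad, the second click after the touch. `finish_job` gave no verdict.

- **Which glue-up:** the panel under the pad had its top at z = 33 mm, so it is 9 mm thick. The waiting stack was at 42 mm with two layers on its edge, so it is the laminate.
- **Lever angle:** the two checks disagreed a little. The arm's measured tool position gave 0.91 rad, and the handle's end in the last picture gave about 0.88. Both are inside 0.83–0.97. The gap is probably a slight slip of the bar in the fingers or calibration error.
- **Force:** the vertical force at the handle was steady at about 5–6 N. That is below the roughly 9 N stated for two clicks, but above the 2 N needed. I had no direct reading of the pad force.
- **Other objects:** in the last picture the panels, glue bottle and brush looked unmoved. I did not check the cell by itself, and I measured none of them again.

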